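# Rebuild the hopper gate clamp and cap the spare stud

## Task

Rebuild the gate clamp on the threaded stud of the red base: first the silver clamp block, on it the brass spacer, and last the lever nut, each upright and threaded over the stud so that it lies flat on what is below it. Also put the yellow cap, as it stands, over the stud of the blue base, right down onto the blue seat (before, between or after the others). Let go of everything, and leave the jar, the oil bottle and the wrench where they are.

Things in the scene. Friction and masses are not known exactly. Their poses are not given: they have to be found in the camera images.
- red_seat (a point): Stud base with a red painted seat, fixed to the bench: a round pale silver flange 90 mm across and 10 mm high, on it a flat round red seat 74 mm across whose top is 34 mm above the bench, and upright in its middle a threaded steel stud 16 mm in diameter that rises 56 mm above the seat (top 7 mm tapered). This point is on the seat's top face, on the stud's axis; z is up along the stud.
- blue_seat (a point): Stud base just like the red one (same sizes, same point, stud 16 mm thick and 56 mm above the seat) but with a blue painted seat; fixed to the bench.
- block_mid (a point): Clamp block, pale silver (galvanised), rectangular, 80 mm (its x) by 50 mm (its y) by 22 mm high, with an upright through hole 28 mm in diameter in its middle; lies flat, about 0.5 kg. The point is at its centre, in the hole's axis, 11 mm above its underside. Easily gripped across the 50 mm.
- spacer_mid (a point): Brass spacer, a plain ring of 52 mm outer and 28 mm inner diameter, 16 mm high, lying flat, about 0.2 kg. The point is at its centre, 8 mm above its underside; z is its axis.
- nut_mid (a point): Lever nut, standing: steel hub 46 mm outer diameter, 34 mm high, smooth through hole 28 mm (drops over the stud, no turning); one black lever 12 mm thick leaves the hub towards the nut's own -x, sloping up to a ball 94 mm from the axis, 51 mm above the underside at most; 0.3 kg. Point on the hub's axis 17 mm above its underside; z up. Grip the hub along its y, lever out between the fingers.
- cap_mid (a point): Yellow plastic cap, a round upright cylinder 36 mm in diameter and 66 mm high, closed on top and open below: the hole from below is 28 mm in diameter and 62 mm deep; 50 g. It stands open end down. The point is on its axis, 33 mm above its lower rim.
- jar: Bystander: amber sample jar with white lid, 56 mm across, 70 mm high, standing; origin at the centre of its underside. Not to be moved.
- oil: Bystander: green glass oil bottle with black cap, 60 mm across, 190 mm high, standing; origin at the centre of its underside. Not to be moved.
- wrench: Bystander: steel wrench 180 mm long lying on the bench along its own x; origin at its middle, underside. Not to be moved.
Mind the look-alikes: they are no part of the job. What is meant by the part that bears spacer_mid is not black, and is the larger of those in its own colour.

How it is judged:
By the outcome, as a careful person would: the job done as asked, in the order asked, and still so for the second after the job is handed in, with the robot touching nothing.
It also fails if it takes over 112 s, if anything falls off the work surface, if the arm or the gripper's body presses on something with over 40 N, if the wrist force passes 120 N, or if a joint passes its speed limit or range.

## Robot

A 6-joint arm with a two-finger parallel gripper is mounted at the origin on the work surface. World frame = base frame: x ahead of the robot, y to its left, z up, the work surface at z = 0. Lengths are in m, angles in rad, forces in N, time in s.
With the tool pointing down it reaches from about 0.25 to 0.8 m from the base axis. Payload 8.5 kg.
Tool frame: the origin (TCP) lies on the centre line of the jaws, within the pads' length; the fingertips stand 8 mm ahead of it and the grasp point (between the pads) lies 11 mm behind it; z points along the fingers, y is the line along which they close (so a half turn about z gives the same grasp; the last joint's range is limited). The gripper opens to 85 mm and grips with 20 to 120 N. Pads are 22 mm wide; open, the fingers measure 114 mm over their backs; the gripper's body (76 mm by 85 mm) begins 54 mm behind the grasp point. The pads swing forward as they close: fully open they stand 13 mm farther back than shut.
Start: joints at [1.263, 0.238, -0.013, 1.319, 0, 1.571], TCP at [0.159, 0.5, 0.239] pointing down, gripper open.
Joint ranges: [-2.66, 2.66], [-1.03, 1.9], [-1.14, 1.46], [-1.82, 2.27], [-1.45, 1.34], [-3.14, 3.14]. Speed limits (rad/s): [2.22, 2.22, 2.79, 3.14, 3.14, 3.14].

## Interface

Orientations are given as a unit quaternion [x, y, z, w].
In Python, from plant import status, imaging, workorder gives the robot as it stands.
- The arm moves only by the tool jog_arm, never from a script. Its argument "targets" is text: rows parted by semicolons, each of 7 numbers parted by spaces: the turn, a rotation vector about the tool's x, y, z in rad, then the shift along the tool's x, y, z in cm, then the finger opening in cm, from 0 to 8.54. A call has 1 to 12 rows; each row shifts and turns the commanded pose from where the row before left it, along the tool's axes as they then stand; what a row does not reach is not made up. A row lasts 1/10 s, in which the tool goes at most 50 mm and 8.59 degrees, less where a joint would pass 70% of its speed; a pose out of reach is approached as far as the arm can. A call is refused whole if a number of a shift passes 5 or a number of a turn 0.15, either way. A call with a gripper value outside its range is refused whole. The fingers move at their own pace and stop on an object; the grip force is fixed at half the most. Time passes only in rows, so rows that do not move let the fingers close. It gives the time, the measured TCP pose, the force and the opening at its end, in the units of the state.
- status.get_obs(): the state, without advancing time (a new reading comes with each control period).
- imaging.read_camera(name): name is "scene" or "top" or "wrist"; returns a dict with "img" (420x560x3 uint8, red, green, blue), "mtx" (3x3 intrinsics, pixels), "dist_coeffs" ([k1, k2, p1, p2, k3] as OpenCV has them; the pictures are not rectified), "eye" and "orientation" of the camera in the world. Camera axes: x right, y up, looking along -z (the intrinsics and any distortion apply to the point x, -y, -z); pixel columns grow to the right and rows downward; lengths in m; the calibration is good to about 2 mm. A picture is of the moment at which its call begins. There is no depth.
- workorder.hand_in(): hands the job in, once; it reports no verdict.
The state is a dict: "time_s": time; "q": joint angles; "dq": joint speeds; "joint_torque": joint torques, N m; "tool_pos": TCP position; "eef_rot": TCP orientation; "ft_force": force on the tool from outside, world axes, zero at the start; "wrist_torque": the same for the moment, N m; "gripper_width": finger opening in m.
Only numpy, scipy, OpenCV 4.12 (cv2) and the standard library are available. Lean on these libraries where they do the work, as an engineer would, in place of code of your own. Each camera call takes 0.05 s, during which the arm holds its last target. There are 200 camera calls.

## Working session

There is one attempt and no reset: what is moved stays moved. The work goes in short steps, Python scripts to look and compute and a tool call to move; the robot and the scene stay as the last step left them, time stands still between calls to the robot, and variables do not carry over. Pictures are saved under pics/ and viewed, on a budget of 14 in all, crops included, one or two more only if the job needs it, and the job is handed in when it is done.

Besides the shell and the picture viewer there is one more tool, called after "Emit:" as name(argument=value, ...), one argument or row to a line, values as JSON. jog_arm: Moves the arm, as the interface text tells. Its arguments: {"type":"object","properties":{"targets":{"type":"string"}},"required":["targets"]}

```bash
ls; mkdir -p pics; cat > h.py <<'E'
import numpy as np, cv2
from scipy.spatial.transform import Rotation as R
from plant import status, imaging, workorder
def shot(name, fn=None):
    c=imaging.read_camera(name)
    if fn: cv2.imwrite('pics/'+fn, c['img'][:,:,::-1])
    return c
def rot(c):
    o=np.array(c['orientation'],float)
    return R.from_quat(o) if o.size==4 else R.from_matrix(o.reshape(3,3))
def px2w(c,u,v,z):
    p=cv2.undistortPoints(np.array([[[u,v]]],float),np.array(c['mtx']),np.array(c['dist_coeffs']))[0,0]
    d=rot(c).apply([p[0],-p[1],-1]); e=np.array(c['eye'])
    return e+d*(z-e[2])/d[2]
def w2px(c,P):
    P=np.atleast_2d(P); q=rot(c).inv().apply(P-np.array(c['eye']))*[1,-1,-1]
    return cv2.projectPoints(q.reshape(-1,1,3),np.zeros(3),np.zeros(3),np.array(c['mtx']),np.array(c['dist_coeffs']))[0][:,0]
E
python3 - <<'E'
from h import *
import pickle
for n in('top','scene'):
    c=shot(n,n+'1.png');pickle.dump(c,open(n+'1.pkl','wb'));print(n,c['eye'],c['orientation'],c['mtx'],c['dist_coeffs'])
print(status.get_obs())
E
```

```text
pics
top [0.46736743 0.00525463 1.07893873] [ 0.03270422 -0.02362921 -0.70441308  0.70864258] [[441.77499937   0.         278.01699098]
 [  0.         441.77499937 211.06803716]
 [  0.           0.           1.        ]] [-0.11763877  0.          0.          0.          0.        ]
scene [ 1.17886302 -0.64576605  0.76034702] [0.40105935 0.17357406 0.33898733 0.83313326] [[491.40638811   0.         291.82827214]
 [  0.         491.40638811 209.41253351]
 [  0.           0.           1.        ]] [-0.03052095  0.          0.          0.          0.        ]
{'time_s': 0.1, 'q': array([ 1.26300739e+00,  2.38719437e-01, -1.41412631e-02,  1.31917867e+00,
        7.47438871e-06,  1.57079252e+00]), 'dq': array([ 0.0001831 , -0.00135882,  0.00260348, -0.00074322,  0.00108885,
       -0.00029426]), 'joint_torque': array([-1.21710265e-03, -5.39719677e+01,  3.46997988e+01,  1.33647150e-02,
       -5.48351738e-05,  3.06735058e-05]), 'tool_pos': array([0.15894484, 0.50000483, 0.23875377]), 'eef_rot': array([ 1.53285818e-01,  9.88181700e-01, -6.13604729e-04, -9.89660723e-05]), 'ft_force': array([-1.08858969, -0.24211319, -0.32767397]), 'wrist_torque': array([-0.0136606 ,  0.00367613, -0.0564076 ]), 'gripper_width': 0.08511401513854346}
```

View pics/top1.png

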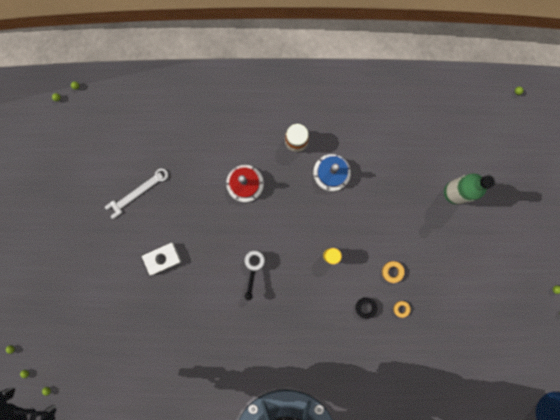

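View pics/scene1.png

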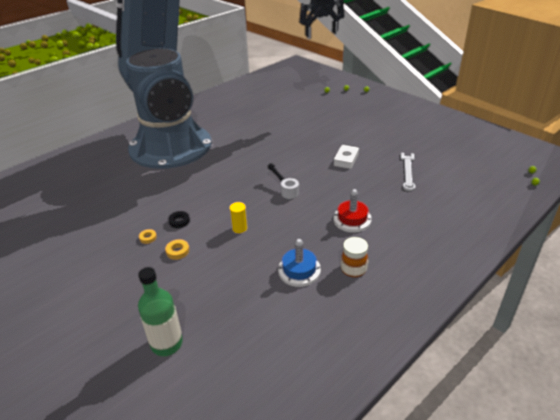

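The top view shows the red base (244,183), blue base (332,172), jar (297,136), oil bottle (465,188) and wrench (137,193). It also shows the block (161,259), the nut (254,261) with its lever towards (249,296), and the cap (333,256). The scene view agrees.
Ring candidates are big brass (393,272), black (366,308) and small brass (402,309). The big brass one fits: it isn't black and is the larger of the two brass rings. I'll confirm that in a crop.

```bash
cat > m.py <<'E'
from h import *
import pickle
c=pickle.load(open('top1.pkl','rb'));im=c['img'];hsv=cv2.cvtColor(im,cv2.COLOR_RGB2HSV)
def blob(x0,x1,y0,y1,f):
    m=np.zeros(im.shape[:2],np.uint8);m[y0:y1,x0:x1]=f(hsv[y0:y1,x0:x1].astype(int))
    cs,_=cv2.findContours(m,cv2.RETR_EXTERNAL,cv2.CHAIN_APPROX_NONE);return max(cs,key=cv2.contourArea)
br=lambda h:(h[...,2]>120)&(h[...,1]<90)
sat=lambda h:(h[...,1]>130)&(h[...,2]>80)
def rep(n,k,z):
    (u,v),(w,h),a=cv2.minAreaRect(k);r=cv2.boundingRect(k)
    p=px2w(c,u,v,z);s=np.linalg.norm(px2w(c,u+w/2,v,z)-px2w(c,u-w/2,v,z))
    print(n,(round(u,1),round(v,1)),np.round(p,4),'px',round(w,1),round(h,1),round(a,1),'m',round(s,4))
rep('red',blob(215,275,155,210,sat),.034);rep('blue',blob(305,360,145,200,sat),.034)
rep('redfl',blob(215,275,155,210,lambda h:h[...,2]>110),.01);rep('bluefl',blob(305,360,145,200,lambda h:h[...,2]>110),.01)
k=blob(130,195,235,285,br);rep('block',k,.022)
P=[px2w(c,*q,.022)[:2] for q in cv2.boxPoints(cv2.minAreaRect(k))];print(np.round(P,4).tolist())
rep('nut',blob(238,272,247,276,br),.034);rep('cap',blob(318,350,240,275,sat),.066)
rep('lever tip',blob(240,260,285,305,lambda h:h[...,2]<35),.045)
rep('sp',blob(375,412,255,290,sat),.016);rep('sp2',blob(388,415,298,322,sat),.016)
def crop(x0,x1,y0,y1,s):return cv2.resize(im[y0:y1,x0:x1,::-1],None,fx=s,fy=s,interpolation=cv2.INTER_CUBIC)
cv2.imwrite('pics/c1.png',np.hstack([crop(350,420,250,330,5),crop(225,295,235,315,5)]))
E
python3 m.py
```

```text
red (243.5, 182.0) [0.62   0.1019 0.034 ] px 28.0 29.0 90.0 m 0.0671
blue (332.5, 171.0) [ 0.6477 -0.1108  0.034 ] px 27.7 28.2 26.6 m 0.0665
redfl (243.8, 182.8) [0.6217 0.1035 0.01  ] px 37.5 36.8 45.0 m 0.0919
bluefl (331.0, 172.0) [ 0.6493 -0.1098  0.01  ] px 36.8 36.8 45.0 m 0.0902
block (160.4, 258.4) [0.4356 0.3021 0.022 ] px 22.6 34.8 66.0 m 0.0558
[[0.4427, 0.3531], [0.4778, 0.2752], [0.4284, 0.2517], [0.3932, 0.3292]]
nut (254.0, 260.0) [0.4347 0.0748 0.034 ] px 19.8 19.8 45.0 m 0.0468
cap (332.0, 255.5) [ 0.447  -0.1055  0.066 ] px 15.0 18.0 90.0 m 0.0344
lever tip (249.0, 291.5) [0.3618 0.0851 0.045 ] px 13.0 4.0 90.0 m 0.0303
sp (393.0, 272.0) [ 0.4068 -0.2583  0.016 ] px 21.2 21.2 45.0 m 0.0517
sp2 (401.5, 309.0) [ 0.3181 -0.2787  0.016 ] px 16.0 15.0 90.0 m 0.039
```

View pics/c1.png

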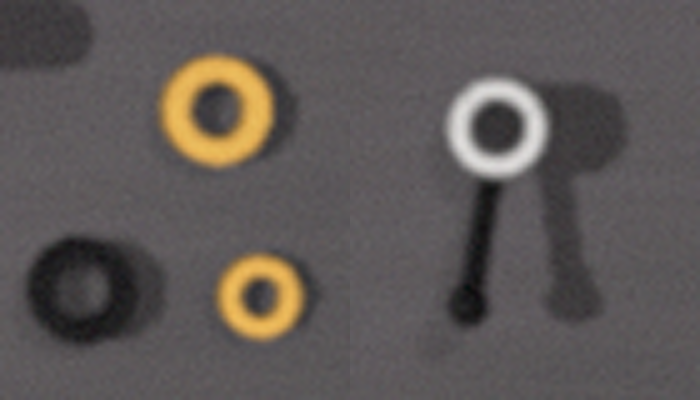

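The crop confirms the large brass ring, 52 mm measured against 39 mm for the small one. The nut's lever points towards -x and slightly +y.

```bash
cat >> h.py <<'E'
def go(x,y,z,yaw=None):
    """print turn about tool z and then shift in tool axes (cm) to reach x,y,z with tool-y azimuth yaw (deg, mod 180)"""
    o=status.get_obs();r=R.from_quat(o['eef_rot']);m=r.as_matrix();a=np.degrees(np.arctan2(m[1,1],m[0,1]))
    d=0 if yaw is None else (yaw-a+90)%180-90
    r2=R.from_euler('z',d,degrees=True)*r
    print('yaw now',round(a,1),'turn z',round(-np.radians(d),3),'shift cm',np.round(r2.inv().apply(np.array([x,y,z])-o['tool_pos'])*100,2),
      'tilt',np.round(m[:,2],4),'q6',round(o['q'][5],2),'F',np.round(o['ft_force'],1),'w',round(o['gripper_width'],4),'t',round(o['time_s'],1),'p',np.round(o['tool_pos'],4))
E
python3 -c "
from h import *
go(.436,.304,.2,24.3)"
```

```text
yaw now 72.4 turn z 0.839 shift cm [-29.27  17.19   3.85] tilt [-4.0e-04 -1.2e-03 -1.0e+00] q6 1.57 F [-1.1 -0.2 -0.3] w 0.0851 t 0.1 p [0.1589 0.5    0.2388]
```

Emit:
jog_arm(
  targets="0 0 0.14 0 0 0 8.5;0 0 0.14 0 0 0 8.5;0 0 0.14 0 0 0 8.5;0 0 0.14 0 0 0 8.5;0 0 0.14 0 0 0 8.5;0 0 0.14 0 0 0 8.5;0 0 0 -3.6 2.1 0.5 8.5;0 0 0 -3.6 2.1 0.5 8.5;0 0 0 -3.6 2.1 0.5 8.5;0 0 0 -3.6 2.1 0.5 8.5;0 0 0 -3.6 2.1 0.5 8.5;0 0 0 -3.6 2.1 0.5 8.5",
)

```text
time_s: 1.3
tool_pos: [0.3637, 0.3537, 0.2089]
eef_rot: [0.543, 0.84, -0.0, -0.0]
ft_force: [-0.6, 0.5, -0.9]
gripper_width: 0.0849
```

Emit:
jog_arm(
  targets="0 0 0 -3.6 2.1 0.5 8.5;0 0 0 -3.6 2.1 0.5 8.5;0 0 0 0 0 0 8.5;0 0 0 0 0 0 8.5;0 0 0 0 0 0 8.5",
)

```text
time_s: 1.8
tool_pos: [0.4298, 0.3069, 0.1992]
eef_rot: [0.543, 0.84, -0.0, -0.0]
ft_force: [-0.3, -0.5, -0.1]
gripper_width: 0.0847
```

```bash
python3 -c "
from h import *
c=shot('wrist','w1.png');import pickle;pickle.dump(c,open('w1.pkl','wb'))
o=status.get_obs();print(c['eye']-o['tool_pos'],rot(c).as_matrix())
go(.436,.304,.2,24.3)
print(w2px(c,[.436,.304,.022]))"
```

```text
[-0.03211731  0.07082669  0.13484857] [[ 9.11750659e-01 -3.90513240e-01 -1.27319073e-01]
 [ 4.10743389e-01  8.67428405e-01  2.80816365e-01]
 [ 7.77671891e-04 -3.08329973e-01  9.51279151e-01]]
yaw now 24.3 turn z -0.0 shift cm [-0.55  0.44 -0.07] tilt [-3.e-04 -1.e-04 -1.e+00] q6 1.77 F [-0.8 -0.1 -0.2] w 0.0847 t 1.9 p [0.4297 0.3072 0.1993]
[[281.82610095 197.21812521]]
```

View pics/w1.png

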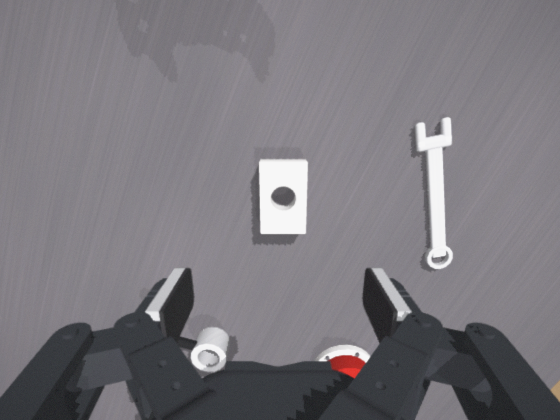

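The wrist view shows the block's hole at (283,198) against a predicted (282,197), with its long sides aligned across the jaws. I'll descend on it.

```bash
python3 -c "
from h import *
import pickle
c=pickle.load(open('w1.pkl','rb'))
p=px2w(c,283.5,197.5,.022);print(p)
go(p[0],p[1],.012,24.3)"
```

```text
[0.43778474 0.30445747 0.022     ]
yaw now 24.3 turn z -0.0 shift cm [-0.58  0.63 18.73] tilt [-3.e-04 -1.e-04 -1.e+00] q6 1.77 F [-0.8 -0.1 -0.2] w 0.0847 t 1.9 p [0.4297 0.3072 0.1993]
```

Emit:
jog_arm(
  targets="0 0 0 -0.6 0.6 0 8.5;0 0 0 0 0 4 8.5;0 0 0 0 0 4 8.5;0 0 0 0 0 4 8.5;0 0 0 0 0 3 8.5;0 0 0 0 0 2 8.5;0 0 0 0 0 1 8.5;0 0 0 0 0 0.6 8.5;0 0 0 0 0 0 8.5;0 0 0 0 0 0 8.5",
)

```text
time_s: 2.85
tool_pos: [0.439, 0.3041, 0.0142]
eef_rot: [0.543, 0.84, 0.001, 0.0]
ft_force: [-0.4, 0.7, -0.4]
gripper_width: 0.0854
```

Emit:
jog_arm(
  targets="0 0 0 0 0 0 4;0 0 0 0 0 0 4;0 0 0 0 0 0 4;0 0 0 0 0 0 4;0 0 0 0 0 0 4;0 0 0 0 0 0 4;0 0 0 0 0 0 4;0 0 0 0 0 0 4",
)

```text
time_s: 3.65
tool_pos: [0.4384, 0.3037, 0.0142]
eef_rot: [0.543, 0.84, 0.0, 0.0]
ft_force: [-2.2, -0.9, 8.6]
gripper_width: 0.0484
```

```bash
python3 -c "
from h import *
go(.621,.103,.2)"
```

```text
yaw now 24.2 turn z -0.0 shift cm [-25.79   8.42 -18.58] tilt [ 5.e-04  5.e-04 -1.e+00] q6 1.75 F [-2.2 -0.9  8.6] w 0.0484 t 3.6 p [0.4384 0.3037 0.0142]
```

Emit:
jog_arm(
  targets="0 0 0 0 0 -1 4;0 0 0 0 0 -3 4;0 0 0 0 0 -4 4;0 0 0 0 0 -4 4;0 0 0 0 0 -4 4;0 0 0 -4 1.3 -2 4;0 0 0 -4 1.3 0 4;0 0 0 -4 1.3 0 4;0 0 0 -4 1.3 0 4;0 0 0 -2 0.6 0 4;0 0 0 0 0 0 4;0 0 0 0 0 0 4",
)

```text
time_s: 4.85
tool_pos: [0.5649, 0.1628, 0.1932]
eef_rot: [0.543, 0.839, -0.0, -0.0]
ft_force: [0.5, 1.0, -3.6]
gripper_width: 0.0482
```

```bash
python3 -c "
from h import *
c=shot('wrist','w2.png');import pickle;pickle.dump(c,open('w2.pkl','wb'))
go(.621,.103,.2)
print(w2px(c,[[.621,.103,.034],[.621,.103,.09]]))"
```

```text
yaw now 24.2 turn z -0.0 shift cm [-7.83  2.67 -0.68] tilt [-9.e-04 -1.e-04 -1.e+00] q6 1.43 F [ 0.1  0.6 -3.5] w 0.0487 t 4.9 p [0.5645 0.1634 0.1933]
[[302.03291299 265.07185864]
 [306.71654076 293.71088757]]
```

View pics/w2.png

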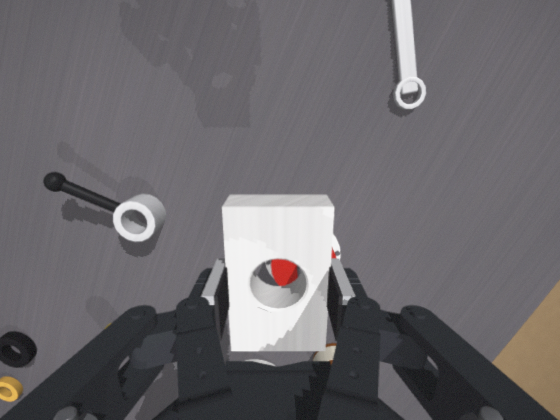

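The wrist view shows the block held level, its hole at (278,284) and red visible through it. Next I'll check where the hole sits relative to the TCP and cross-check the stud with the scene camera.

```bash
cat > s.py <<'E'
from h import *
import pickle
o=status.get_obs();c=pickle.load(open('w2.pkl','rb'))
p=px2w(c,278.5,284.5,o['tool_pos'][2]+.0078);print('hole-TCP world',p-o['tool_pos'],'tool',R.from_quat(o['eef_rot']).inv().apply(p-o['tool_pos']))
for n in('top','scene'):
    c=pickle.load(open(n+'1.pkl','rb'));hsv=cv2.cvtColor(c['img'],cv2.COLOR_RGB2HSV).astype(int);H,S,V=[hsv[...,i] for i in range(3)]
    for nm,g,m in(('red',(.621,.103),((H<8)|(H>172))),('blue',(.649,-.11),(H>100)&(H<130))):
        m=(m&(S>120)&(V>60)).astype(np.uint8)
        u,v=w2px(c,[[*g,.034]])[0].astype(int);w=np.zeros_like(m);w[v-30:v+30,u-30:u+30]=1;m*=w
        if nm=='blue' or 1:
            k=np.vstack([q for q in cv2.findContours(m,0,1)[0] if cv2.contourArea(q)>20]);hull=cv2.convexHull(k)
        # model: silhouette of seat top disk (r 37mm) -> compare hull centroid & bbox of model vs. image over g
        th=np.linspace(0,6.28,60)
        def bb(g,z):
            q=w2px(c,[[g[0]+.037*np.cos(t),g[1]+.037*np.sin(t),z] for t in th]);return np.r_[q.min(0),q.max(0)]
        b=cv2.boundingRect(hull);print(n,nm,'img bbox',b[0],b[1],b[0]+b[2],b[1]+b[3],'model',np.round(bb(g,.034),1),'tip model',w2px(c,[[*g,.09]])[0].round(1))
    cv2.imwrite(f'pics/b_{n}.png',c['img'][:,:,::-1])
a=pickle.load(open('top1.pkl','rb'))['img'][150:210,220:360,::-1];b=pickle.load(open('scene1.pkl','rb'))['img'][180:290,270:410,::-1]
f=lambda q:cv2.resize(q,None,fx=5,fy=5,interpolation=cv2.INTER_CUBIC)
cv2.imwrite('pics/c2.png',cv2.resize(np.vstack([f(a),f(b)]),None,fx=.7,fy=.7))
E
python3 s.py
```

```text
hole-TCP world [ 0.00045415 -0.00030427  0.0078    ] tool [-0.00046125  0.00028246 -0.0078004 ]
top red img bbox 229 168 259 197 model [227.7 166.3 258.5 197. ] tip model [240.8 178. ]
top blue img bbox 319 157 348 186 model [316.7 155.3 347.6 185.8] tip model [334.8 166.2]
scene red img bbox 338 200 369 226 model [336.4 199.1 367.5 218.2] tip model [353.4 189.4]
scene blue img bbox 282 249 317 279 model [280.8 247.1 315.7 271.5] tip model [298.  239.2]
```

View pics/c2.png

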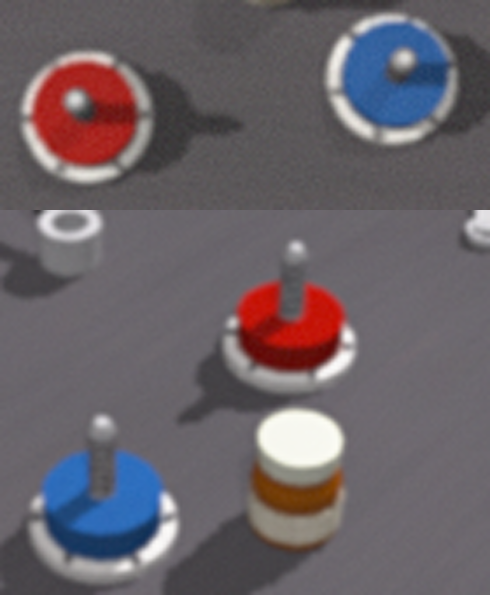

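```bash
python3 - <<'E'
from h import *
import pickle
from scipy.optimize import least_squares as L
T,S=[pickle.load(open(n+'1.pkl','rb')) for n in('top','scene')]
th=np.linspace(0,6.28,90)
def disc(c,g):
    q=w2px(c,[[g[0]+.037*np.cos(t),g[1]+.037*np.sin(t),.034] for t in th]);return np.r_[(q.min(0)+q.max(0))/2,q.min(0)]
for nm,g,tt,ts,bt,bs in(('red',(.621,.103),(241.7,178.6),(354.3,189.6),(229,168,258,196),(338,200,368)),('blue',(.649,-.11),(335.1,167.1),(298.9,239.6),(319,157,347,185),(282,249,316))):
    ft=lambda g:np.r_[w2px(T,[[*g,.089]])[0]-tt, disc(T,g)[:2]-[(bt[0]+bt[2])/2,(bt[1]+bt[3])/2]]
    fs=lambda g:np.r_[w2px(S,[[*g,.089]])[0]-ts, disc(S,g)[0]-(bs[0]+bs[2])/2, disc(S,g)[3]-bs[1]]
    for f in(ft,fs,lambda g:np.r_[ft(g),fs(g)]):
        r=L(f,g);print(nm,r.x.round(4),r.fun.round(2))
E
```

```text
red [0.62   0.1015] [-0.2  -0.08  0.21  0.09]
red [0.6236 0.1035] [ 0.03  0.53 -0.04 -0.55]
red [0.6217 0.1026] [-0.68 -0.84 -0.25 -0.64 -0.84  0.37 -0.89 -0.71]
blue [ 0.6475 -0.1113] [ 0.29 -0.13 -0.3   0.14]
blue [ 0.6522 -0.1109] [-0.06  0.92  0.06 -0.96]
blue [ 0.6497 -0.1107] [-0.01 -1.1  -0.58 -0.79 -0.86  0.31 -0.71 -1.54]
```

Emit:
jog_arm(
  targets="0 0 0 -4 1.3 0 4;0 0 0 -3.8 1.4 0 4;0 0 0 0 0 3 4;0 0 0 0 0 3 4;0 0 0 0 0 1.7 4;0 0 0 0 0 0 4;0 0 0 0 0 0 4;0 0 0 0 0 0 4",
)

```text
time_s: 5.7
tool_pos: [0.6224, 0.104, 0.1179]
eef_rot: [0.543, 0.84, 0.001, 0.001]
ft_force: [1.2, -0.4, -3.1]
gripper_width: 0.0483
```

```bash
python3 -c "
from h import *
c=shot('wrist','w3.png');import pickle;pickle.dump(c,open('w3.pkl','wb'))
go(.621,.103,.049)
p=[.6215,.1025]
print(w2px(c,[[*p,.034],[*p,.09]]))
cv2.imwrite('pics/w3c.png',cv2.resize(c['img'][180:380,180:380,::-1],None,fx=3,fy=3))"
```

```text
yaw now 24.3 turn z -0.0 shift cm [-0.02 -0.19  6.9 ] tilt [ 2.4e-03  4.0e-04 -1.0e+00] q6 1.31 F [ 0.9  0.8 -3.3] w 0.0485 t 5.8 p [0.6225 0.1039 0.118 ]
[[275.68739158 222.84026589]
 [275.40471849 254.47120435]]
```

View pics/w3c.png

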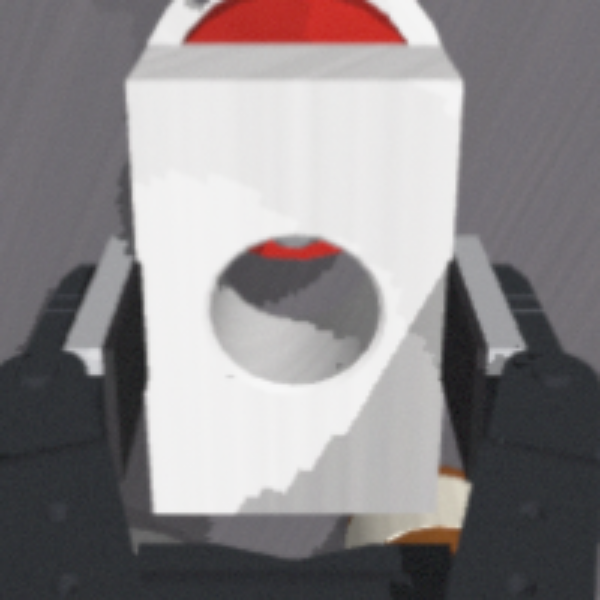

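Through the hole, the stud tip shows at about (278,262), within 1 mm laterally of the prediction. Lowering.

Emit:
jog_arm(
  targets="0 0 0 0 0 2 4;0 0 0 0 0 2 4;0 0 0 0 0 1.5 4;0 0 0 0 0 0.6 4;0 0 0 0 0 0.3 4;0 0 0 0 0 0 4;0 0 0 0 0 0 4",
)

```text
time_s: 6.45
tool_pos: [0.6224, 0.1034, 0.0533]
eef_rot: [0.543, 0.84, 0.0, 0.001]
ft_force: [0.3, 0.0, -3.8]
gripper_width: 0.0482
```

Emit:
jog_arm(
  targets="0 0 0 0 0 0.25 4;0 0 0 0 0 0.2 4;0 0 0 0 0 0.05 4;0 0 0 0 0 0 4",
)

```text
time_s: 6.85
tool_pos: [0.6221, 0.1033, 0.0483]
eef_rot: [0.543, 0.84, 0.0, 0.0]
ft_force: [-2.5, -0.4, 4.9]
gripper_width: 0.0484
```

Emit:
jog_arm(
  targets="0 0 0 0 0 0 8.5;0 0 0 0 0 0 8.5;0 0 0 0 0 0 8.5;0 0 0 0 0 0 8.5;0 0 0 0 0 0 8.5;0 0 0 0 0 -2 8.5;0 0 0 0 0 -4 8.5;0 0 0 0 0 -4 8.5;0 0 0 0 0 -4 8.5;0 0 0 0 0 -3 8.5;0 0 0 0 0 0 8.5;0 0 0 0 0 0 8.5",
)

```text
time_s: 8.05
tool_pos: [0.6221, 0.1033, 0.2177]
eef_rot: [0.543, 0.84, 0.0, 0.001]
ft_force: [-0.4, 0.5, -0.2]
gripper_width: 0.0846
```

```bash
python3 -c "
from h import *
import pickle
c=shot('wrist','w4.png');pickle.dump(c,open('w4.pkl','wb'))
go(.407,-.26,.2,-32)
"
```

```text
yaw now 24.2 turn z 0.981 shift cm [-42.17   1.06   1.66] tilt [-7.e-04 -2.e-04 -1.e+00] q6 1.31 F [ 0.1 -0.5  0.1] w 0.085 t 8.1 p [0.6215 0.1032 0.2166]
```

View pics/w4.png

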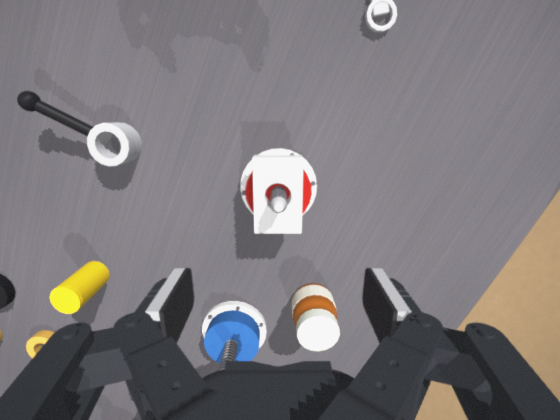

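The block lies flat over the stud, tip at (280,204), flange centre about (278,187). The nut's top ring is at (109,144).

```bash
python3 -c "
from h import *
import pickle
c=pickle.load(open('w4.pkl','rb'))
print('tip',px2w(c,280,204,.09),'flange',px2w(c,278.3,187,.01),'block hole top',px2w(c,277.5,193.5,.056),'nut',px2w(c,109,144.5,.034),'ball',px2w(c,29,101,.045),'cap top',px2w(c,66,298,.066))
"
```

```text
tip [0.62356242 0.10563148 0.09      ] flange [0.6234914  0.10285593 0.01      ] block hole top [0.62099427 0.10590068 0.056     ] nut [0.43819866 0.07667032 0.034     ] ball [0.35647006 0.08904953 0.045     ] cap top [ 0.44940123 -0.10278281  0.066     ]
```

Emit:
jog_arm(
  targets="0 0 0.14 -3 0 0 8.5;0 0 0.14 -3 0 0 8.5;0 0 0.14 -3 0 0 8.5;0 0 0.14 -3 0 0 8.5;0 0 0.14 -3 0 0 8.5;0 0 0.14 -3 0 0 8.5;0 0 0.14 -3 0 0 8.5;0 0 0 -4 0 0.2 8.5;0 0 0 -4 0 0.2 8.5;0 0 0 -4 0 0.2 8.5;0 0 0 -4 0 0.2 8.5;0 0 0 0 0 0 8.5",
)

```text
time_s: 9.3
tool_pos: [0.5346, -0.2375, 0.2075]
eef_rot: [0.875, 0.484, -0.002, -0.001]
ft_force: [0.4, -0.5, -0.1]
gripper_width: 0.0848
```

```bash
python3 -c "
from h import *
go(.407,-.26,.2,-32)
"
```

```text
yaw now -32.2 turn z -0.003 shift cm [-8.67 -9.62  0.8 ] tilt [-3.7e-03  3.0e-04 -1.0e+00] q6 1.71 F [ 0.4 -0.5 -0.1] w 0.0848 t 9.3 p [ 0.5346 -0.2375  0.2075]
```

Emit:
jog_arm(
  targets="0 0 0 -2.9 -3.2 0.2 8.5;0 0 0 -2.9 -3.2 0.3 8.5;0 0 0 -2.9 -3.2 0.3 8.5;0 0 0 0 0 0 8.5;0 0 0 0 0 0 8.5;0 0 0 0 0 0 8.5",
)

```text
time_s: 9.9
tool_pos: [0.411, -0.2574, 0.2009]
eef_rot: [0.874, 0.486, 0.0, -0.0]
ft_force: [-0.6, 0.3, 0.5]
gripper_width: 0.0852
```

```bash
cat > ring.py <<'E'
from h import *
import sys
x,y,z,zt=map(float,sys.argv[1:5])
c=shot('wrist',sys.argv[5]);hsv=cv2.cvtColor(c['img'],cv2.COLOR_RGB2HSV)
m=cv2.inRange(hsv,(12,110,90),(35,255,255));m[300:]=0
for k in cv2.findContours(m,0,1)[0]:
    if cv2.contourArea(k)>300:
        e=cv2.fitEllipse(k);print(np.round(e[0],1),np.round(e[1],1),px2w(c,*e[0],zt).round(4))
go(x,y,z)
E
python3 ring.py .407 -.26 .014 .016 w5.png
```

```text
[221.8 244.5] [31.4 32.2] [ 0.3226 -0.2773  0.016 ]
[276.  191.6] [45.5 46.1] [ 0.4101 -0.257   0.016 ]
[221.1  33.9] [43.3 65.6] [ 0.4478 -0.0971  0.016 ]
yaw now -31.9 turn z -0.0 shift cm [-0.45 -0.22 18.69] tilt [-1.e-04  2.e-04 -1.e+00] q6 1.57 F [ 0.4 -0.3 -0.9] w 0.0849 t 9.9 p [ 0.4113 -0.2573  0.2009]
```

Ellipse fits: the large ring is 46 px across at (276,192) and the small one 32 px at (222,244). The large ring lies under the TCP.

Emit:
jog_arm(
  targets="0 0 0 0 -0.1 4 8.5;0 0 0 0 0 4 8.5;0 0 0 0 0 4 8.5;0 0 0 0 0 3 8.5;0 0 0 0 0 2 8.5;0 0 0 0 0 1 8.5;0 0 0 0 0 0.6 8.5;0 0 0 0 0 0 8.5;0 0 0 0 0 0 8.5",
)

```text
time_s: 10.85
tool_pos: [0.4102, -0.2573, 0.0161]
eef_rot: [0.874, 0.486, 0.0, 0.001]
ft_force: [0.0, 0.4, -0.4]
gripper_width: 0.085
```

Emit:
jog_arm(
  targets="0 0 0 0 0 0 4;0 0 0 0 0 0 4;0 0 0 0 0 0 4;0 0 0 0 0 0 4;0 0 0 0 0 0 4;0 0 0 0 0 0 4;0 0 0 0 0 0 4;0 0 0 0 0 0 4",
)

```text
time_s: 11.65
tool_pos: [0.4098, -0.2572, 0.0168]
eef_rot: [0.874, 0.486, 0.0, 0.001]
ft_force: [-3.6, 1.8, 16.1]
gripper_width: 0.0483
```

Emit:
jog_arm(
  targets="0 0 0 0 0 -1 4;0 0 0 0 0 -3 4;0 0 0 0 0 -4 4;0 0 0 0 0 -4 4;0 0 0 0 0 -4 4;0 0 0 0 0 -2.7 4;0 0 0 0 0 0 4;0 0 0 0 0 0 4",
)

```text
time_s: 12.45
tool_pos: [0.4095, -0.257, 0.2026]
eef_rot: [0.874, 0.485, 0.0, 0.0]
ft_force: [-1.4, 0.5, -2.8]
gripper_width: 0.0477
```

```bash
python3 -c "
from h import *
go(.6225,.1035,.2)
"; python3 ring.py .6225 .1035 .2 .202 w6.png
```

```text
yaw now -31.9 turn z -0.0 shift cm [41.86 -0.98  0.25] tilt [ 8.e-04 -6.e-04 -1.e+00] q6 1.57 F [-1.4  0.5 -2.8] w 0.0477 t 12.4 p [ 0.4095 -0.257   0.2026]
[271.1 262.6] [ 78.5 118.6] [ 0.4114 -0.2487  0.202 ]
[222.7  33.7] [43.1 65.1] [ 0.4497 -0.1514  0.202 ]
yaw now -31.9 turn z -0.0 shift cm [41.86 -0.92  0.16] tilt [-9.e-04  5.e-04 -1.e+00] q6 1.57 F [-1.   0.4 -2.7] w 0.0476 t 12.5 p [ 0.409  -0.2567  0.2017]
```

View pics/w6.png

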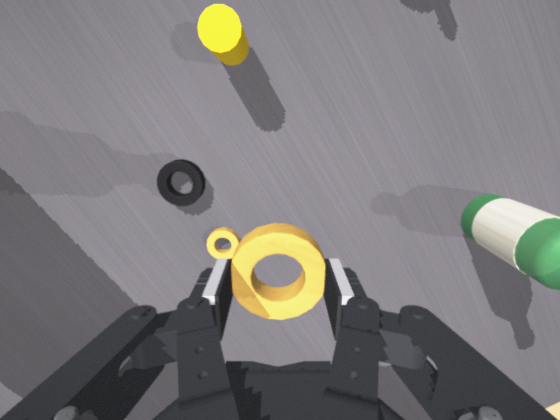

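The spacer is held level, its top ring centred near (278,271).

```bash
python3 -c "
from h import *
c=shot('wrist');o=status.get_obs();r=R.from_quat(o['eef_rot'])
for u,v,z in((278.5,273,-.0008),(277.5,270.5,-.0008)): p=px2w(c,u,v,o['tool_pos'][2]+z);print(r.inv().apply(p-o['tool_pos']))
go(.6225,.1035,.2)"
```

```text
[0.0017216  0.00129887 0.00079699]
[0.00316939 0.0007842  0.00079796]
yaw now -31.9 turn z -0.0 shift cm [41.86 -0.89  0.11] tilt [-0.0019  0.0011 -1.    ] q6 1.57 F [-0.6  0.5 -1.7] w 0.048 t 12.6 p [ 0.4087 -0.2565  0.2011]
```

Emit:
jog_arm(
  targets="0 0 0 2 0 0 4;0 0 0 4 0 0 4;0 0 0 4 0 0 4;0 0 0 4 0 0 4;0 0 0 4 0 0 4;0 0 0 4 0 0 4;0 0 0 4 0 0 4;0 0 0 4 0 0 4;0 0 0 4 0 0 4;0 0 0 4 0 0 4;0 0 0 3 -0.9 0 4;0 0 0 0 0 0 4",
)

```text
time_s: 13.75
tool_pos: [0.6188, 0.0993, 0.1996]
eef_rot: [0.873, 0.487, -0.001, -0.001]
ft_force: [-0.7, -0.1, -2.8]
gripper_width: 0.0478
```

```bash
python3 -c "
from h import *
go(.6225,.1035,.12)"
```

```text
yaw now -31.7 turn z -0.0 shift cm [0.56 0.12 7.96] tilt [-3.2e-03  4.0e-04 -1.0e+00] q6 2.28 F [-0.7 -0.1 -2.8] w 0.0478 t 13.8 p [0.6188 0.0993 0.1996]
```

Emit:
jog_arm(
  targets="0 0 0 0.4 0 0 4;0 0 0 0 0 3 4;0 0 0 0 0 3 4;0 0 0 0 0 1.5 4;0 0 0 0 0 0 4;0 0 0 0 0 0 4;0 0 0 0 0 0 4",
)

```text
time_s: 14.45
tool_pos: [0.6213, 0.0988, 0.1285]
eef_rot: [0.874, 0.485, 0.001, 0.0]
ft_force: [0.6, 0.0, -2.1]
gripper_width: 0.048
```

```bash
python3 -c "
from h import *
import pickle
c=shot('wrist','w7.png');pickle.dump(c,open('w7.pkl','wb'))
cv2.imwrite('pics/w7c.png',cv2.resize(c['img'][160:360,180:380,::-1],None,fx=3,fy=3))
go(.6225,.1035,.073)
print(w2px(c,[.6225,.1035,.09]))"
```

```text
yaw now -31.9 turn z -0.0 shift cm [ 0.44 -0.16  5.56] tilt [ 1.9e-03  2.0e-04 -1.0e+00] q6 2.29 F [-0.5  0.4 -1.9] w 0.0478 t 14.5 p [0.6214 0.0989 0.1286]
[[274.24341454 239.62240197]]
```

View pics/w7c.png

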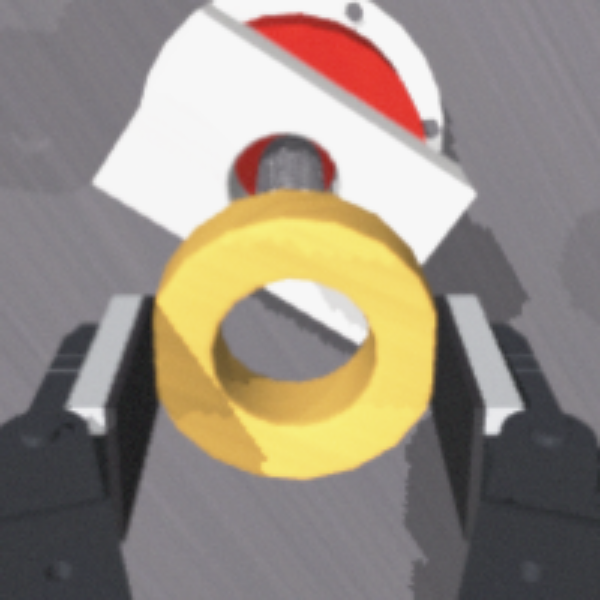

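The ring hangs over the block with the stud behind its rim at about (277,215). The ring's top-face centre is at about (278.5,277).

```bash
python3 -c "
from h import *
import pickle
c=pickle.load(open('w7.pkl','rb'));o=status.get_obs();r=R.from_quat(o['eef_rot'])
p=px2w(c,278.5,277,o['tool_pos'][2]-.0008);print(p,r.inv().apply(p-o['tool_pos']),'need',r.inv().apply([.6225,.1037,.1]-p)*100)
for z in (.034,.056,.07,.09): print(w2px(c,[.6225,.1037,z]))"
```

```text
[0.62202883 0.09805083 0.12778394] [-0.00042441  0.00099884  0.00080101] need [ 0.50102504 -0.26308514  2.77859425]
[[274.6810844  212.35986163]]
[[274.47753459 221.41334872]]
[[274.32669523 228.1290853 ]]
[[274.07442297 239.37367677]]
```

Emit:
jog_arm(
  targets="0 0 0 0.5 -0.1 0 4;0 0 0 0 0 0 4;0 0 0 0 0 1.5 4;0 0 0 0 0 1.5 4;0 0 0 0 0 1 4;0 0 0 0 0 0.8 4;0 0 0 0 0 0.3 4;0 0 0 0 0 0 4;0 0 0 0 0 0 4",
)

```text
time_s: 15.4
tool_pos: [0.6229, 0.104, 0.0768]
eef_rot: [0.874, 0.485, 0.0, 0.0]
ft_force: [0.2, -0.3, -2.3]
gripper_width: 0.0478
```

Emit:
jog_arm(
  targets="0 0 0 0 0 0.2 4;0 0 0 0 0 0.2 4;0 0 0 0 0 0.1 4;0 0 0 0 0 0 4",
)

```text
time_s: 15.8
tool_pos: [0.6229, 0.104, 0.0729]
eef_rot: [0.874, 0.485, 0.001, 0.0]
ft_force: [-2.5, -1.1, 9.8]
gripper_width: 0.0481
```

Emit:
jog_arm(
  targets="0 0 0 0 0 0 8.5;0 0 0 0 0 0 8.5;0 0 0 0 0 0 8.5;0 0 0 0 0 0 8.5;0 0 0 0 0 0 8.5;0 0 0 0 0 -2 8.5;0 0 0 0 0 -4 8.5;0 0 0 0 0 -4 8.5;0 0 0 0 0 -3 8.5;0 0 -0.14 0 0 0 8.5;0 0 -0.14 0 0 0 8.5;0 0 -0.14 0 0 0 8.5",
)

```text
time_s: 17.0
tool_pos: [0.6226, 0.1039, 0.2016]
eef_rot: [0.752, 0.659, 0.0, 0.0]
ft_force: [0.5, 0.4, -0.2]
gripper_width: 0.0852
```

Emit:
jog_arm(
  targets="0 0 -0.14 0 0 0 8.5;0 0 -0.14 0 0 0 8.5;0 0 -0.14 0 0 0 8.5;0 0 -0.14 0 0 0 8.5;0 0 -0.14 0 0 0 8.5;0 0 -0.14 0 0 0 8.5;0 0 -0.14 0 0 0 8.5;0 0 -0.14 0 0 0 8.5;0 0 -0.14 0 0 0 8.5;0 0 -0.14 0 0 0 8.5;0 0 -0.02 0 0 0 8.5;0 0 0 0 0 0 8.5",
)

```text
time_s: 18.2
tool_pos: [0.6225, 0.1039, 0.2012]
eef_rot: [0.145, 0.989, -0.0, -0.0]
ft_force: [0.1, -0.8, 0.2]
gripper_width: 0.0847
```

```bash
python3 -c "
from h import *
go(.438,.0765,.2,81.4)"
```

```text
yaw now 73.3 turn z -0.141 shift cm [17.83 -5.47  0.12] tilt [-2.e-04 -1.e-04 -1.e+00] q6 0.46 F [ 0.1 -0.8  0.2] w 0.0847 t 18.2 p [0.6225 0.1039 0.2012]
```

Emit:
jog_arm(
  targets="0 0 -0.14 0 0 0 8.5;0 0 0 3.6 -1.1 0 8.5;0 0 0 3.6 -1.1 0 8.5;0 0 0 3.6 -1.1 0 8.5;0 0 0 3.6 -1.1 0 8.5;0 0 0 3.4 -1.1 0 8.5;0 0 0 0 0 0 8.5;0 0 0 0 0 0 8.5;0 0 0 0 0 0 8.5",
)

```text
time_s: 19.1
tool_pos: [0.4395, 0.076, 0.2016]
eef_rot: [0.075, 0.997, 0.0, 0.001]
ft_force: [0.7, -0.2, 0.0]
gripper_width: 0.0849
```

```bash
python3 -c "
from h import *
import pickle
c=shot('wrist','w8.png');pickle.dump(c,open('w8.pkl','wb'))
go(.438,.0765,.018,81.4)
print(w2px(c,[.438,.0765,.034]))"
```

```text
yaw now 81.5 turn z 0.001 shift cm [ 0.17  0.03 18.34] tilt [ 8.e-04  1.e-04 -1.e+00] q6 0.32 F [-0.1 -0.3 -0.3] w 0.0849 t 19.1 p [0.4395 0.076  0.2014]
[[278.76404949 193.50067411]]
```

View pics/w8.png

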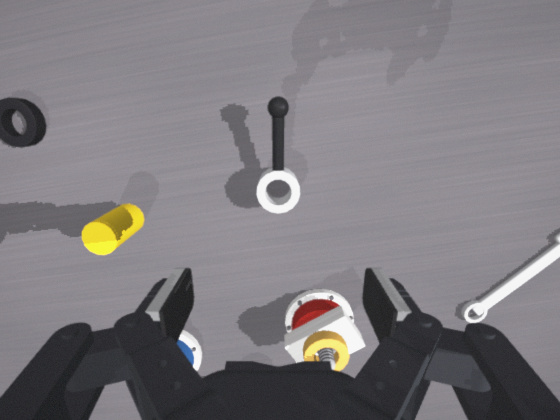

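The nut's top is centred at (278,191), with the lever straight up the image and therefore between the fingers. The spacer lies on the block around the stud (325,352).

```bash
python3 -c "
from h import *
import pickle
c=pickle.load(open('w8.pkl','rb'));p=px2w(c,278,191.5,.034);print(p)
go(p[0],p[1],.018)"
```

```text
[0.43575313 0.07602928 0.034     ]
yaw now 81.5 turn z -0.0 shift cm [ 0.39 -0.05 18.34] tilt [ 8.e-04  1.e-04 -1.e+00] q6 0.32 F [-0.1 -0.3 -0.3] w 0.0849 t 19.1 p [0.4395 0.076  0.2014]
```

Emit:
jog_arm(
  targets="0 0 0 0.4 0 0 8.5;0 0 0 0 0 4 8.5;0 0 0 0 0 4 8.5;0 0 0 0 0 4 8.5;0 0 0 0 0 3 8.5;0 0 0 0 0 2 8.5;0 0 0 0 0 1 8.5;0 0 0 0 0 0.3 8.5;0 0 0 0 0 0 8.5;0 0 0 0 0 0 8.5",
)

```text
time_s: 20.15
tool_pos: [0.4352, 0.0765, 0.0192]
eef_rot: [0.074, 0.997, 0.0, 0.001]
ft_force: [-0.4, 0.5, 0.2]
gripper_width: 0.0849
```

Emit:
jog_arm(
  targets="0 0 0 0 0 0 3.5;0 0 0 0 0 0 3.5;0 0 0 0 0 0 3.5;0 0 0 0 0 0 3.5;0 0 0 0 0 0 3.5;0 0 0 0 0 0 3.5;0 0 0 0 0 0 3.5;0 0 0 0 0 0 3.5;0 0 0 0 0 0 3.5",
)

```text
time_s: 21.05
tool_pos: [0.4348, 0.0766, 0.0193]
eef_rot: [0.074, 0.997, 0.0, 0.001]
ft_force: [-2.5, 0.0, 13.7]
gripper_width: 0.0447
```

Emit:
jog_arm(
  targets="0 0 0 0 0 -1 3.5;0 0 0 0 0 -3 3.5;0 0 0 0 0 -4 3.5;0 0 0 0 0 -4 3.5;0 0 0 0 0 -4 3.5;0 0 0 0 0 -2.7 3.5;0 0 0 0 0 0 3.5;0 0 0 0 0 0 3.5",
)

```text
time_s: 21.85
tool_pos: [0.4343, 0.0763, 0.2054]
eef_rot: [0.074, 0.997, 0.0, 0.0]
ft_force: [-0.4, 0.6, -3.7]
gripper_width: 0.0445
```

```bash
python3 -c "
from h import *
import pickle
c=shot('wrist','w9.png');pickle.dump(c,open('w9.pkl','wb'))
go(.623,.1037,.2)"
```

```text
yaw now 81.5 turn z -0.0 shift cm [-18.32   5.51   0.43] tilt [-1.2e-03 -3.0e-04 -1.0e+00] q6 0.32 F [-0.6  0.1 -3.1] w 0.0443 t 21.9 p [0.4337 0.0762 0.2045]
```

View pics/w9.png

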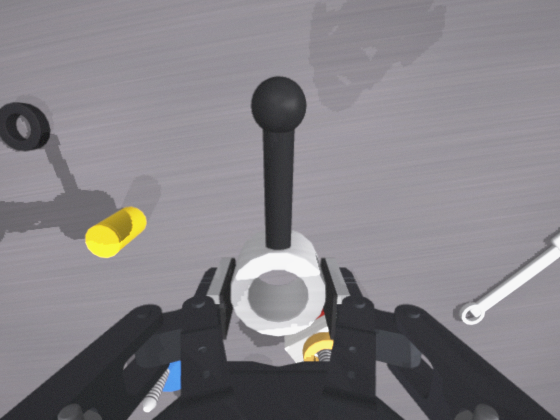

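The nut is held upright, with its top ring centred at (279,293).

```bash
python3 -c "
from h import *
import pickle
c=pickle.load(open('w9.pkl','rb'));o=status.get_obs();r=R.from_quat(o['eef_rot'])
p=px2w(c,279,293,o['tool_pos'][2]+.0147);print(r.inv().apply(p-o['tool_pos']))
c=pickle.load(open('w8.pkl','rb'));print(px2w(c,326,351.5,.072),w2px(c,[.623,.1037,.072]))"
```

```text
[-7.79881663e-04 -7.89958726e-06 -1.47009225e-02]
[0.61536164 0.10311183 0.072     ] [[327.15504635 356.74296644]]
```

Emit:
jog_arm(
  targets="0 0 0 -2 0.6 0 3.5;0 0 0 -3.6 1.1 0 3.5;0 0 0 -3.6 1.1 0 3.5;0 0 0 -3.6 1.1 0 3.5;0 0 0 -3.6 1.1 0 3.5;0 0 0 -1.9 0.6 0 3.5;0 0 0 0 0 0 3.5;0 0 0 0 0 2.5 3.5;0 0 0 0 0 2.5 3.5;0 0 0 0 0 2 3.5;0 0 0 0 0 0 3.5;0 0 0 0 0 0 3.5",
)

```text
time_s: 23.1
tool_pos: [0.6226, 0.1046, 0.1347]
eef_rot: [0.074, 0.997, -0.0, -0.001]
ft_force: [1.6, 1.1, -2.1]
gripper_width: 0.0444
```

```bash
python3 -c "
from h import *
import pickle
c=shot('wrist','w10.png');pickle.dump(c,open('w10.pkl','wb'))
go(.623,.1037,.092)
cv2.imwrite('pics/w10c.png',cv2.resize(c['img'][160:360,180:380,::-1],None,fx=3,fy=3))
print(w2px(c,[.623,.1037,.09]))"
```

```text
yaw now 81.5 turn z -0.0 shift cm [ 0.02 -0.11  4.37] tilt [-2.e-04 -2.e-04 -1.e+00] q6 0.31 F [-0.1 -0.6 -2.7] w 0.0446 t 23.1 p [0.6234 0.1047 0.1357]
[[277.6857085  243.24241885]]
```

View pics/w10c.png

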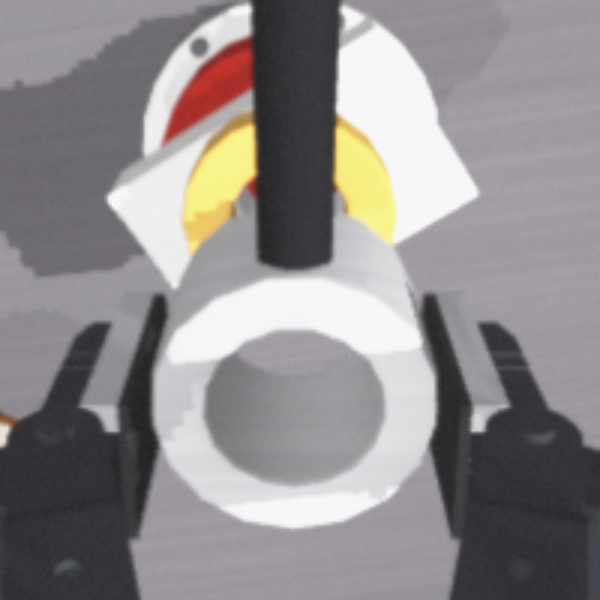

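Nut and spacer are laterally aligned, at about x = 278 and 276.5. Lowering gently.

Emit:
jog_arm(
  targets="0 0 0 0 -0.1 0 3.5;0 0 0 0 0 1 3.5;0 0 0 0 0 1 3.5;0 0 0 0 0 1 3.5;0 0 0 0 0 0.8 3.5;0 0 0 0 0 0.2 3.5;0 0 0 0 0 0 3.5;0 0 0 0 0 0 3.5",
)

```text
time_s: 23.95
tool_pos: [0.6237, 0.1038, 0.0955]
eef_rot: [0.074, 0.997, -0.0, 0.0]
ft_force: [-0.0, 0.2, -3.2]
gripper_width: 0.0444
```

Emit:
jog_arm(
  targets="0 0 0 0 0 0.2 3.5;0 0 0 0 0 0.2 3.5;0 0 0 0 0 0.1 3.5;0 0 0 0 0 0 3.5",
)

```text
time_s: 24.35
tool_pos: [0.6238, 0.1039, 0.0914]
eef_rot: [0.074, 0.997, 0.0, 0.001]
ft_force: [-1.3, -0.4, 4.2]
gripper_width: 0.0445
```

Emit:
jog_arm(
  targets="0 0 0 0 0 0 8.5;0 0 0 0 0 0 8.5;0 0 0 0 0 0 8.5;0 0 0 0 0 0 8.5;0 0 0 0 0 0 8.5;0 0 0 0 0 0 8.5;0 0 0 0 0 -2 8.5;0 0 0 0 0 -4 8.5;0 0 0 0 0 -4 8.5;0 0 0 0 0 -3 8.5;0 0 0 0 0 0 8.5",
)

```text
time_s: 25.45
tool_pos: [0.6254, 0.1041, 0.2251]
eef_rot: [0.074, 0.997, 0.001, 0.004]
ft_force: [0.5, -0.1, 0.0]
gripper_width: 0.085
```

```bash
python3 -c "
from h import *
import pickle
c=shot('wrist','w11.png');pickle.dump(c,open('w11.pkl','wb'))
go(.448,-.104,.22)"
```

```text
yaw now 81.5 turn z -0.0 shift cm [ 14.41 -23.17   0.17] tilt [ 4.2e-03  6.0e-04 -1.0e+00] q6 0.31 F [-0.4  0.1 -0.3] w 0.0848 t 25.5 p [0.6246 0.104  0.2226]
```

View pics/w11.png

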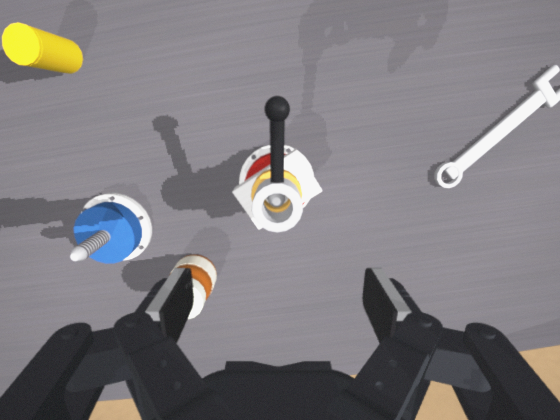

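The stack of block, spacer and nut sits upright on the red stud, nut top at (277,206). On to the cap.

Emit:
jog_arm(
  targets="0 0 0 2.1 -3.3 0 8.5;0 0 0 2.1 -3.3 0 8.5;0 0 0 2.1 -3.3 0 8.5;0 0 0 2.1 -3.3 0 8.5;0 0 0 2.1 -3.3 0 8.5;0 0 0 2.1 -3.3 0 8.5;0 0 0 1.8 -3.3 0 8.5;0 0 0 0 0 0 8.5;0 0 0 0 0 0 8.5;0 0 0 0 0 0 8.5",
)

```text
time_s: 26.5
tool_pos: [0.4473, -0.103, 0.2198]
eef_rot: [0.074, 0.997, 0.0, -0.0]
ft_force: [0.5, 0.7, 0.4]
gripper_width: 0.0849
```

```bash
cat > cap.py <<'E'
from h import *
import pickle,sys
c=shot('wrist',sys.argv[1]+'.png');pickle.dump(c,open(sys.argv[1]+'.pkl','wb'))
m=cv2.inRange(cv2.cvtColor(c['img'],cv2.COLOR_RGB2HSV),(24,150,90),(34,255,255))
k=max(cv2.findContours(m,0,1)[0],key=cv2.contourArea);img=k[:,0].astype(float)
# fit upright cylinder silhouette: compare bounding box of projection
th=np.linspace(0,6.28,60)
def bb(g,z0):
    q=w2px(c,[[g[0]+.018*np.cos(t),g[1]+.018*np.sin(t),z] for z in(z0,z0+.066) for t in th]);return np.r_[q.min(0),q.max(0)]
from scipy.optimize import least_squares as L
b=np.r_[img.min(0),img.max(0)+1]
z0=float(sys.argv[2]);r=L(lambda g:bb(g,z0)-b,status.get_obs()['tool_pos'][:2])
print(r.x.round(4),r.fun.round(1),b);go(r.x[0],r.x[1],.036)
E
python3 cap.py w12 0
```

```text
[ 0.4495 -0.1064] [-0.4 -1.2  0.4  1.1] [258. 173. 293. 217.]
yaw now 81.6 turn z -0.0 shift cm [-0.26 -0.33 18.38] tilt [-6.e-04  3.e-04 -1.e+00] q6 -0.08 F [-0.3 -0.8  0.8] w 0.0849 t 26.6 p [ 0.4475 -0.1028  0.2198]
```

Emit:
jog_arm(
  targets="0 0 0 -0.25 -0.35 0 8.5;0 0 0 0 0 4 8.5;0 0 0 0 0 4 8.5;0 0 0 0 0 4 8.5;0 0 0 0 0 3 8.5;0 0 0 0 0 2 8.5;0 0 0 0 0 1 8.5;0 0 0 0 0 0.3 8.5;0 0 0 0 0 0 8.5;0 0 0 0 0 0 8.5",
)

```text
time_s: 27.55
tool_pos: [0.4499, -0.1074, 0.0382]
eef_rot: [0.074, 0.997, -0.0, 0.001]
ft_force: [-0.2, -0.2, -0.2]
gripper_width: 0.0847
```

Emit:
jog_arm(
  targets="0 0 0 0 0 0 3;0 0 0 0 0 0 3;0 0 0 0 0 0 3;0 0 0 0 0 0 3;0 0 0 0 0 0 3;0 0 0 0 0 0 3;0 0 0 0 0 0 3;0 0 0 0 0 0 3;0 0 0 0 0 0 3;0 0 0 0 0 0 3",
)

```text
time_s: 28.55
tool_pos: [0.4492, -0.1074, 0.0378]
eef_rot: [0.074, 0.997, -0.0, 0.0]
ft_force: [-0.1, 0.8, 5.2]
gripper_width: 0.0343
```

Emit:
jog_arm(
  targets="0 0 0 0 0 -1 3;0 0 0 0 0 -3 3;0 0 0 0 0 -4 3;0 0 0 0 0 -4 3;0 0 0 0 0 -4 3;0 0 0 0 0 0 3;0 0 0 0 0 0 3",
)

```text
time_s: 29.25
tool_pos: [0.4494, -0.1074, 0.1985]
eef_rot: [0.074, 0.997, -0.0, 0.001]
ft_force: [-0.5, 0.7, -0.2]
gripper_width: 0.0343
```

```bash
python3 cap.py w13 .16; python3 -c "
from h import *
import pickle
go(.6495,-.1108,.2)
for f,u,v in(('w4',333,0),): pass
"
```

```text
[ 0.4491 -0.1078] [-0.7 -0.9  0.7  0.9] [237. 220. 320. 343.]
yaw now 81.5 turn z -0.0 shift cm [-0.04 -0.05 16.13] tilt [ 0.e+00 -1.e-04 -1.e+00] q6 -0.09 F [-0.3  0.2 -1.1] w 0.0343 t 29.3 p [ 0.4487 -0.1072  0.1973]
yaw now 81.5 turn z -0.0 shift cm [-19.91   2.6   -0.27] tilt [ 0.e+00 -1.e-04 -1.e+00] q6 -0.09 F [-0.3  0.2 -1.1] w 0.0343 t 29.3 p [ 0.4487 -0.1072  0.1973]
```

View pics/w13.png

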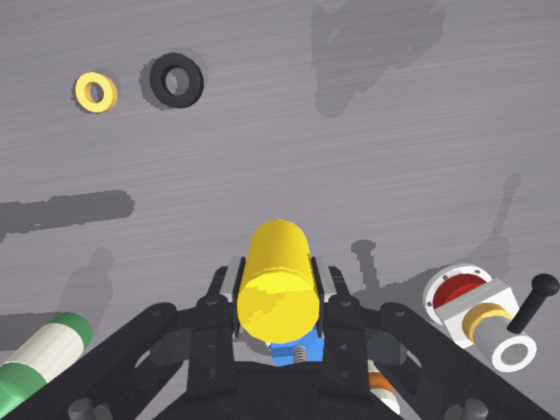

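The cap is held upright and centred, fitted to within 1 px. I'll cross-check the blue stud from the earlier wrist picture, w11.

```bash
python3 -c "
from h import *
import pickle
c=pickle.load(open('w11.pkl','rb'))
print('tip',px2w(c,79,254,.088),w2px(c,[[.6495,-.1108,.09],[.6495,-.1108,.034]]))
h=cv2.cvtColor(c['img'],cv2.COLOR_RGB2HSV);m=cv2.inRange(h,(100,120,60),(130,255,255));k=max(cv2.findContours(m,0,1)[0],key=cv2.contourArea)[:,0]
th=np.linspace(0,6.28,60);from scipy.optimize import least_squares as L
f=lambda g:(lambda q:np.r_[q.min(0),q.max(0)])(w2px(c,[[g[0]+.037*np.cos(t),g[1]+.037*np.sin(t),z] for z in(.01,.034) for t in th]))-np.r_[k.min(0),k.max(0)+1]
r=L(f,[.65,-.11]);print('seat',r.x,r.fun)"
```

```text
tip [ 0.64972942 -0.10627681  0.088     ] [[ 73.64366944 255.22470932]
 [103.33360735 234.27633245]]
seat [ 0.65281452 -0.11210382] [-1.22493743 -1.27065829  1.25855301  1.47915593]
```

Emit:
jog_arm(
  targets="0 0 0 -2 0.2 0 3;0 0 0 -4 0.6 0 3;0 0 0 -4 0.6 0 3;0 0 0 -4 0.6 0 3;0 0 0 -3 0.6 0 3;0 0 0 0 0 0 3;0 0 0 0 0 0 3",
)

```text
time_s: 30.0
tool_pos: [0.6201, -0.1063, 0.195]
eef_rot: [0.074, 0.997, 0.0, -0.002]
ft_force: [-0.6, 0.3, -1.3]
gripper_width: 0.0343
```

```bash
python3 -c "
from h import *
go(.6495,-.1108,.16)"
```

```text
yaw now 81.6 turn z -0.0 shift cm [-2.98 -0.01  3.49] tilt [-4.2e-03  6.0e-04 -1.0e+00] q6 -0.02 F [-0.6  0.3 -1.3] w 0.0343 t 30.0 p [ 0.6201 -0.1063  0.195 ]
```

Emit:
jog_arm(
  targets="0 0 0 -3.1 0.1 0 3;0 0 0 0 0 2 3;0 0 0 0 0 1.5 3;0 0 0 0 0 0 3;0 0 0 0 0 0 3;0 0 0 0 0 0 3",
)

```text
time_s: 30.6
tool_pos: [0.6516, -0.1103, 0.1634]
eef_rot: [0.074, 0.997, -0.0, 0.0]
ft_force: [0.5, 0.2, -0.7]
gripper_width: 0.0343
```

```bash
python3 cap.py w14 .121; python3 -c "
from h import *
go(.651,-.110,.0718)"
```

```text
[ 0.6538 -0.1111] [ 0.8  0.9 -0.8 -0.9] [237. 220. 320. 343.]
yaw now 81.5 turn z -0.0 shift cm [-0.19 -0.05 12.75] tilt [ 1.4e-03 -3.0e-04 -1.0e+00] q6 -0.02 F [ 0.5 -0.1  0.1] w 0.0343 t 30.6 p [ 0.6518 -0.1103  0.1635]
yaw now 81.5 turn z -0.0 shift cm [0.1  0.02 9.17] tilt [ 1.4e-03 -3.0e-04 -1.0e+00] q6 -0.02 F [ 0.5 -0.1  0.1] w 0.0343 t 30.6 p [ 0.6518 -0.1103  0.1635]
```

Emit:
jog_arm(
  targets="0 0 0 0.1 0 1.5 3;0 0 0 0 0 1.5 3;0 0 0 0 0 0.7 3;0 0 0 0 0 0.5 3;0 0 0 0 0 0.3 3;0 0 0 0 0 0 3",
)

```text
time_s: 31.25
tool_pos: [0.6509, -0.1101, 0.1175]
eef_rot: [0.074, 0.997, -0.0, 0.0]
ft_force: [0.3, -0.1, -0.5]
gripper_width: 0.0347
```

Emit:
jog_arm(
  targets="0 0 0 0 0 0.5 3;0 0 0 0 0 0.5 3;0 0 0 0 0 1 3;0 0 0 0 0 1 3;0 0 0 0 0 0.8 3;0 0 0 0 0 0.3 3;0 0 0 0 0 0 3;0 0 0 0 0 0 3",
)

```text
time_s: 32.05
tool_pos: [0.651, -0.1101, 0.0765]
eef_rot: [0.074, 0.997, -0.0, 0.0]
ft_force: [0.7, -0.1, 0.9]
gripper_width: 0.0343
```

No contact force so far, and the stud is inside. Final lowering, then release.

Emit:
jog_arm(
  targets="0 0 0 0 0 0.2 3;0 0 0 0 0 0.2 3;0 0 0 0 0 0.1 3;0 0 0 0 0 0 3",
)

```text
time_s: 32.45
tool_pos: [0.651, -0.1101, 0.0719]
eef_rot: [0.074, 0.997, -0.0, 0.0]
ft_force: [-1.1, -0.2, 4.0]
gripper_width: 0.0343
```

Emit:
jog_arm(
  targets="0 0 0 0 0 0 8.5;0 0 0 0 0 0 8.5;0 0 0 0 0 0 8.5;0 0 0 0 0 0 8.5;0 0 0 0 0 0 8.5;0 0 0 0 0 0 8.5;0 0 0 0 0 -2 8.5;0 0 0 0 0 -4 8.5;0 0 0 0 0 -4 8.5;0 0 0 0 0 -4 8.5;0 0 0 0 0 -3 8.5;0 0 0 0 0 0 8.5",
)

```text
time_s: 33.65
tool_pos: [0.6526, -0.1104, 0.2464]
eef_rot: [0.074, 0.997, -0.0, 0.004]
ft_force: [-0.8, -0.3, -0.4]
gripper_width: 0.0851
```

Emit:
jog_arm(
  targets="0 0 0 4 0 0 8.5;0 0 0 4 0 0 8.5;0 0 0 4 0 0 8.5;0 0 0 4 0 0 8.5;0 0 0 4 0 0 8.5;0 0 0 0 0 0 8.5;0 0 0 0 0 0 8.5;0 0 0 0 0 0 8.5",
)

```text
time_s: 34.45
tool_pos: [0.4538, -0.0807, 0.2412]
eef_rot: [0.074, 0.997, -0.0, 0.0]
ft_force: [1.0, 0.0, -1.1]
gripper_width: 0.0848
```

```bash
python3 -c "
from h import *
c=shot('scene');a=c['img'][150:300,240:440,::-1];cv2.imwrite('pics/fin.png',cv2.resize(a,None,fx=4,fy=4,interpolation=cv2.INTER_CUBIC))
o=status.get_obs();print(o['time_s'],o['tool_pos'],o['dq'].round(3))
# bystanders: difference from first picture
import pickle
s=pickle.load(open('scene1.pkl','rb'));b=c['img'].astype(int)
for n,(x0,x1,y0,y1) in dict(jar=(338,372,236,278),oil=(135,190,265,358),wrench=(396,420,148,192)).items(): print(n,abs(b[y0:y1,x0:x1]-s['img'][y0:y1,x0:x1]).mean().round(2))
# cap top expected
print(w2px(c,[[.651,-.11,.034],[.651,-.11,.1],[.623,.1037,.106]])-[240,150])"
```

```text
34.5 [ 0.45395307 -0.08073195  0.24107517] [-0.     0.006  0.003  0.003  0.001  0.002]
jar 3.84
oil 3.58
wrench 3.33
[[ 58.93729923 109.44226783]
 [ 58.66734139  85.99062308]
 [114.6386991   33.99951529]]
```

View pics/fin.png

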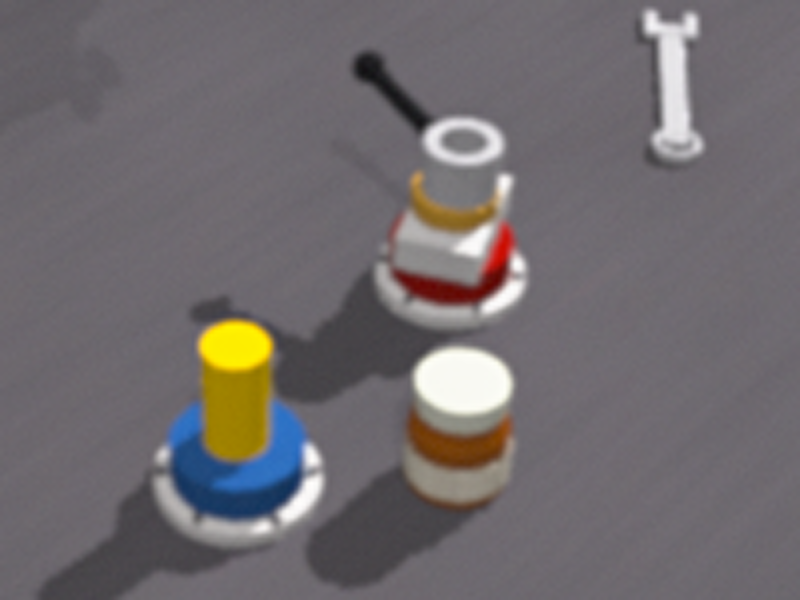

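The final view shows the cap flat on the blue seat (top at crop (236,346), predicted (235,344)). Block, spacer and nut are stacked on red (nut top at (463,142), predicted (459,136)). The bystanders haven't changed.

```bash
python3 -c "
from h import *
print(workorder.hand_in())"
```

```text
the job is handed in; nothing more can be done
None
```

The job is done and handed in at about 34.5 s of the 112 s allowed. The silver block, the brass spacer and the lever nut are stacked in that order over the red stud. The yellow cap stands over the blue stud, down on its seat. The gripper is open and clear of everything.

**Spacer choice:** I took the large brass ring (about 52 mm measured). The small brass ring (39 mm) and the black ring were left alone.

**Last checks:**
- **Seating:** each part met its support within about 1 mm of the expected height, with at most about 10 N read at the wrist.
- **Final scene picture:** the nut and cap tops are within about 2 px of where they were predicted. The stack and the cap look upright.
- **Bystanders:** the jar, the oil bottle and the wrench match the first picture to within image noise.

**Disagreements:**
- The cameras differed by 2–5 mm on where the studs and part tops are. I averaged them and corrected with wrist views, which stayed within the 6 mm clearance.
- The gripper opening read 1.5–4 mm under the true part widths.
- While closing on parts on the bench, the wrist read up to 16 N vertically.
- I viewed 16 pictures, two over the budget of 14.

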